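# Set the joint between two glaze sample tiles with a spacer and hold it closed

## Robot

A 7-joint arm with a two-finger parallel gripper is mounted at the origin on the work surface; the furniture and walls round the work are solid. World frame = base frame: x ahead of the robot, y to its left, z up, the work surface at z = 0. Lengths are in m, angles in rad, forces in N, time in s.
With the tool pointing down it reaches from about 0.35 to 0.9 m from the base axis. Payload 19.9 kg.
Tool frame: the origin (TCP) lies midway between the tips of the shut fingers; the grasp point (between the pads) lies 19 mm behind it; z points along the fingers, x is the direction in which the jaws open and shut, and the axes are right-handed (so a half turn about z gives the same grasp; the last joint's range is limited). The gripper opens to 94 mm and grips with 3 to 60 N. Pads are 16 mm wide; open, the fingers measure 119 mm over their backs; the gripper's body (75 mm by 177 mm) begins 78 mm behind the grasp point.
Start: joints at [1.127, 0.417, -0.01, 1.614, 0.005, 1.111, -0.053], TCP at [0.245, -0.575, 0.205] pointing down, gripper open.
Joint ranges: [-2.81, 2.81], [-0.39, 2.02], [-1.27, 1.25], [0.06, 2.57], [-1.19, 4.33], [0.19, 2], [-2.82, 2.82]. Speed limits (rad/s): [1.89, 1.89, 2.39, 2.39, 3.01, 3.01, 3.01].

## Interface

Orientations are given as a rotation vector (axis times angle).
In Python, from bench import robot gives the robot as it stands.
- The arm moves only by the tool jog_arm, never from a script. Its argument "motion" is a list that holds one entry, the list of rows, each a list of 7 numbers: the turn, a rotation vector about the tool's x, y, z in degrees, then the shift along the tool's x, y, z in mm, then the closure, from 0 (fully open) to 1 (shut). In form: [[[ax, ay, az, x, y, z, fingers], ...]]. A call has 1 to 20 rows; each row is the pose to reach, as a shift and turn from the pose measured when the call began, along the tool's axes at that moment; what a row does not reach only later rows make up. A row lasts 1/12 s, in which the tool goes at most 41.7 mm and 7.16 degrees, less where a joint would pass 70% of its speed; a pose out of reach is approached as far as the arm can. A call with a gripper value outside its range is refused whole. The fingers move at their own pace and stop on an object; "force" is the grip in N (left out, the last holds). Time passes only in rows, so rows that repeat a pose let the fingers close. It gives the time, the measured TCP pose, the force and the opening at its end, in the units of the state.
- robot.sense(): the state, without advancing time (a new reading comes with each control period).
- robot.grab_frame(name): name is "scene" or "top" or "wrist"; returns a dict with "color" (480x640x3 uint8, red, green, blue), "depth" (480x640 float32, m along the optical axis (not along the pixel's ray), 0 where there is no reading), "fov_y" (degrees; the focal length in pixels is half the picture's height over the tangent of half this angle, whatever the lens; pixels are square), "cx", "cy" (the principal point, pixels), "rvec" (rotation vector, rad) and "tvec" (3), from world to camera coordinates, as OpenCV has them. Camera axes: x right, y down, z forward; pixel columns grow to the right and rows downward; lengths in m; the calibration is good to about 2 mm. A picture is of the moment at which its call begins.
- robot.close_job(): hands the job in, once; it reports no verdict.
The state is a dict: "clock": time; "joint_pos": joint angles; "dq": joint speeds; "effort": joint torques, N m; "ee_pos": TCP position; "ee_rot": TCP orientation; "force": force on the tool from outside, world axes, zero at the start; "wrist_torque": the same for the moment, N m; "finger_gap": finger opening in m.
Only numpy, scipy, OpenCV 4.12 (cv2) and the standard library are available. Lean on these libraries where they do the work, as an engineer would, in place of code of your own. Each camera call takes 0.05 s, during which the arm holds its last target.

## Task

On the sample board only one of the three gaps between a glued back tile and the loose tile in front of it is wide enough for the orange spacer: stand the spacer upright on the board in that gap, without shifting the tiles, and let go of it. Then push that loose tile straight back with the gripper until tile, spacer and back tile are flush against one another, and finish while still holding it pressed there with a light steady push; leave the other tiles and everything else where they are.

Things in the scene. Friction and masses are not known exactly. Their poses are not given: they have to be found in the camera images.
- board: (all sizes here in mm) fixed dark-brown wooden sample board, 290 (its x) x 190 (its y) x 12 high, that stands at a varying place and turn. Origin: centre of its underside; its top is 12 above. Its +y points toward the robot (give or take 0.22 rad), -y to the low wooden fence (10 high, 14 deep) on its far edge. Three lanes lie side by side along its x, 88 apart; in each a glued back tile at the fence and, nearer the robot, a loose front tile, with a gap between the two.
- back_a: cream tile 60x42x8 glued flat to the board next to the fence; which lane it has varies (tile_a is always in the same lane). Origin: centre of its underside. Its x (60 long) runs across the lane, along the board's x; its y (42) runs along the lane, +y toward the robot, so its near edge is at y = +21.
- tile_a: cream tile 60x42x8, loose, about 30 g, lying flat on the board on the robot's side of back_a, axes about as back_a's. Origin: centre of its underside. The gap to the back tile is the distance of the two origins less 42: in one lane, it can be any of the three, 17 to 21; in the other two 4 to 6.5, too narrow for the spacer. Between its near edge and the board's near edge lie at least 65 of bare board; between neighbouring lanes' tiles 24 or more.
- back_b: cream tile 60x42x8 glued flat to the board next to the fence; which lane it has varies (tile_b is always in the same lane). Origin: centre of its underside. Its x (60 long) runs across the lane, along the board's x; its y (42) runs along the lane, +y toward the robot, so its near edge is at y = +21.
- tile_b: cream tile 60x42x8, loose, about 30 g, lying flat on the board on the robot's side of back_b, axes about as back_b's. Origin: centre of its underside. The gap to the back tile is the distance of the two origins less 42: in one lane, it can be any of the three, 17 to 21; in the other two 4 to 6.5, too narrow for the spacer. Between its near edge and the board's near edge lie at least 65 of bare board; between neighbouring lanes' tiles 24 or more.
- back_c: cream tile 60x42x8 glued flat to the board next to the fence; which lane it has varies (tile_c is always in the same lane). Origin: centre of its underside. Its x (60 long) runs across the lane, along the board's x; its y (42) runs along the lane, +y toward the robot, so its near edge is at y = +21.
- tile_c: cream tile 60x42x8, loose, about 30 g, lying flat on the board on the robot's side of back_c, axes about as back_c's. Origin: centre of its underside. The gap to the back tile is the distance of the two origins less 42: in one lane, it can be any of the three, 17 to 21; in the other two 4 to 6.5, too narrow for the spacer. Between its near edge and the board's near edge lie at least 65 of bare board; between neighbouring lanes' tiles 24 or more.
- spacer: loose orange plastic spacer, about 40 g, standing upright on the bench to the robot's right of the board. Thickness 10 (its x) all the way up; foot 56 wide (its y) and 14 high, then a grip fin 26 wide up to 52. Origin: centre of its underside; z up. Either face may go forward. It stands by itself when let go.
- glaze_green: bystander: green glaze jar, 70x70x117. Origin: centre of its underside. To be left alone.
- engobe_yellow: bystander: grey bottle with a yellow label, 70x70x141. Origin: centre of its underside. To be left alone.
- egg_cup: bystander: small white cup, 48x49x42. Origin: centre of its underside. To be left alone.
- lid_yellow: bystander: upturned white screw lid with yellow glaze in it, 66x66x13. Origin: centre of its underside. To be left alone.
- grey_cup: bystander: speckled grey cup, 83x84x65. Origin: centre of its underside. To be left alone.
- pencil: bystander: yellow pencil lying on the bench, 8x126x8. Origin: centre of its underside. To be left alone.
There are look-alikes about, which are no part of the job. What is shaped like the tile_b but purple is not meant.

How it is judged:
By the outcome, as a careful person would: the job done as asked, in the order asked, and still so for the second after the job is handed in, while the arm keeps its last pose, push and grip.
It also fails if it takes over 53 s, if anything falls off the work surface, if the arm or the gripper's body presses on something with over 40 N, if the wrist force passes 120 N, or if a joint passes its speed limit or range.

## Working session

There is one attempt and no reset: what is moved stays moved. The work goes in short steps, Python scripts to look and compute and a tool call to move; the robot and the scene stay as the last step left them, time stands still between calls to the robot, and variables do not carry over. Pictures are saved under pics/ and viewed, and the job is handed in when it is done.

Besides the shell and the picture viewer there is one more tool, called as name(argument=value, ...) on one line, values as JSON. jog_arm: Moves the arm, as the interface text tells. Its arguments: {"type":"object","properties":{"motion":{"type":"array"},"force":{"type":"number"}},"required":["motion"]}

```bash
mkdir -p pics; ls; python3 - <<'E'
from bench import robot
import cv2,numpy as np
s=robot.sense(); print({k:np.round(v,3).tolist() for k,v in s.items()})
for n in("scene","top","wrist"):
    f=robot.grab_frame(n); cv2.imwrite(f"pics/{n}0.png",f["color"][:,:,::-1]); np.savez(f"{n}0.npz",**f)
    print(n,f["fov_y"],f["cx"],f["cy"],f["rvec"],f["tvec"])
E
```

```text
pics
{'clock': 0.0, 'joint_pos': [1.127, 0.418, -0.01, 1.614, 0.005, 1.111, -0.053], 'dq': [0.0, 0.002, 0.0, 0.002, 0.0, 0.0, 0.0], 'effort': [-0.0, -85.125, 0.638, -42.6, -0.049, 0.019, 0.0], 'ee_pos': [0.245, -0.575, 0.205], 'ee_rot': [-2.62, 1.732, 0.002], 'force': [-0.631, 0.011, -0.301], 'wrist_torque': [-0.006, 0.04, -0.003], 'finger_gap': 0.094}
scene 48.79075052107187 310.3551391753183 240.58541299591909 [ 0.66866436 -2.5334972   1.31344047] [0.44569916 0.19919335 1.23905934]
top 51.92180886638211 314.91782921180794 244.70340418644088 [ 2.1330773  -2.17506807  0.13009758] [0.01187647 0.53745355 1.1833485 ]
wrist 59.34647872628638 314.12148738859474 246.60148710444625 [-2.45158075  1.62058815  0.19536816] [-0.62607784 -0.0265228   0.39089536]
```

View pics/scene0.png

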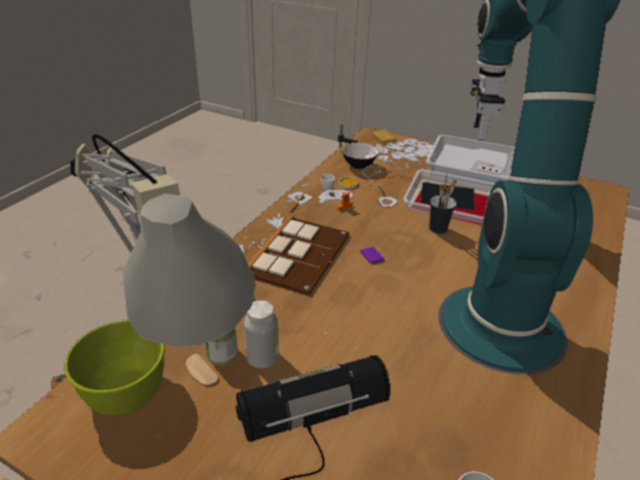

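View pics/top0.png

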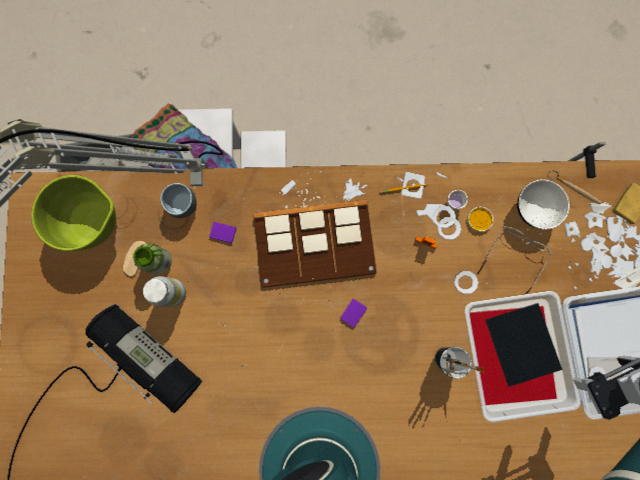

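View pics/wrist0.png

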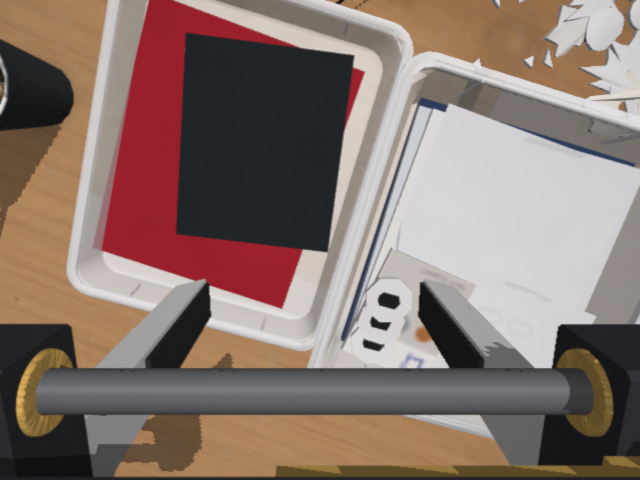

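Scene and top views: the board is at top (315,245), with the six cream tiles at back (276,224)/(312,218)/(346,215) and front (280,242)/(315,243)/(348,233). The orange spacer is at (427,241). The purple decoy tiles are at (222,233) and (353,313). The orange-ish candidates are the spacer (427,241), the fence (311,209), the yellow lid (481,219) and the pencil (402,189). Next I'll measure and make a close crop.

```bash
cat > h.py <<'E'
import cv2,numpy as np
from scipy.spatial.transform import Rotation as R
def ray(f,uv):
    F=240/np.tan(np.radians(float(f["fov_y"]))/2)
    Rm=R.from_rotvec(f["rvec"]).as_matrix(); c=-Rm.T@f["tvec"]
    uv=np.atleast_2d(uv).astype(float)
    d=np.c_[(uv[:,0]-f["cx"])/F,(uv[:,1]-f["cy"])/F,np.ones(len(uv))]@Rm
    return c,d
def onz(f,uv,z):
    c,d=ray(f,uv); t=(z-c[2])/d[:,2]; return c+d*t[:,None]
def deproj(f,uv):
    c,d=ray(f,uv); uv=np.atleast_2d(uv).round().astype(int)
    return c+d*f["depth"][uv[:,1],uv[:,0]][:,None]
def proj(f,P):
    F=240/np.tan(np.radians(float(f["fov_y"]))/2)
    p=R.from_rotvec(f["rvec"]).apply(np.atleast_2d(P))+f["tvec"]
    return np.c_[F*p[:,0]/p[:,2]+f["cx"],F*p[:,1]/p[:,2]+f["cy"]]
E
python3 - <<'E'
from h import *
f=np.load("top0.npz"); im=f["color"]; hsv=cv2.cvtColor(im,cv2.COLOR_RGB2HSV)
m=((hsv[...,1]<80)&(hsv[...,2]>170)).astype(np.uint8)
m[:,:250]=0;m[:,380:]=0;m[:200]=0;m[280:]=0
cs,_=cv2.findContours(m,0,2)
for c in cs:
    if cv2.contourArea(c)<50: continue
    r=cv2.minAreaRect(c); p=cv2.boxPoints(r); w=onz(f,p,.020)
    print(np.round(r[0],1),np.round(r[1],1),r[2],onz(f,[r[0]],.02)[0].round(4),"edges mm",np.round(np.linalg.norm(np.diff(w,axis=0),axis=1)*1e3,1), "z",deproj(f,[r[0]])[0].round(3))
o=((hsv[...,0]<14)&(hsv[...,1]>180)&(hsv[...,2]>130)).astype(np.uint8); o[:,:410]=0;o[:,445:]=0;o[:225]=0;o[260:]=0
ys,xs=np.nonzero(o); print(len(xs),xs.min(),xs.max(),ys.min(),ys.max())
P=deproj(f,np.c_[xs,ys])
for p,u,v in zip(P,xs,ys): 
    if p[2]>.045: print(u,v,p.round(3))
cr=cv2.resize(im[195:295,245:445],None,fx=4,fy=4,interpolation=cv2.INTER_CUBIC); cv2.imwrite("pics/crop0.png",cr[:,:,::-1])
E
```

```text
[314.7 242.4] [16.3 24.2] 82.40535736083984 [0.545 0.002 0.02 ] edges mm [60.6 41.  60.3] z [0.545 0.002 0.019]
[279.4 241.7] [16.1 24.2] 82.87498474121094 [0.5487 0.0901 0.02  ] edges mm [60.6 40.7 60.3] z [0.549 0.09  0.02 ]
[348.1 233.6] [15.9 24.1] 82.87498474121094 [ 0.5657 -0.0821  0.02  ] edges mm [60.4 40.1 60.2] z [ 0.566 -0.082  0.02 ]
[276.9 223.4] [16.  24.1] 82.87498474121094 [0.5951 0.0958 0.02  ] edges mm [60.5 40.8 60.3] z [0.595 0.096 0.022]
[311.6 219.3] [15.9 24. ] 83.2901611328125 [0.6038 0.0085 0.02  ] edges mm [60.3 40.7 60.1] z [0.604 0.009 0.017]
[346.3 215.3] [16.  24.1] 82.87498474121094 [ 0.6124 -0.0789  0.02  ] edges mm [60.7 40.8 60.4] z [ 0.612 -0.079  0.02 ]
51 415 437 237 247
425 238 [ 0.547 -0.267  0.049]
426 238 [ 0.546 -0.269  0.052]
430 238 [ 0.546 -0.279  0.052]
424 239 [ 0.545 -0.265  0.048]
425 239 [ 0.544 -0.267  0.05 ]
427 239 [ 0.544 -0.272  0.05 ]
426 240 [ 0.541 -0.269  0.052]
427 240 [ 0.541 -0.271  0.054]
428 241 [ 0.539 -0.273  0.053]
429 241 [ 0.539 -0.276  0.051]
432 241 [ 0.538 -0.282  0.056]
433 243 [ 0.534 -0.285  0.053]
```

View pics/crop0.png

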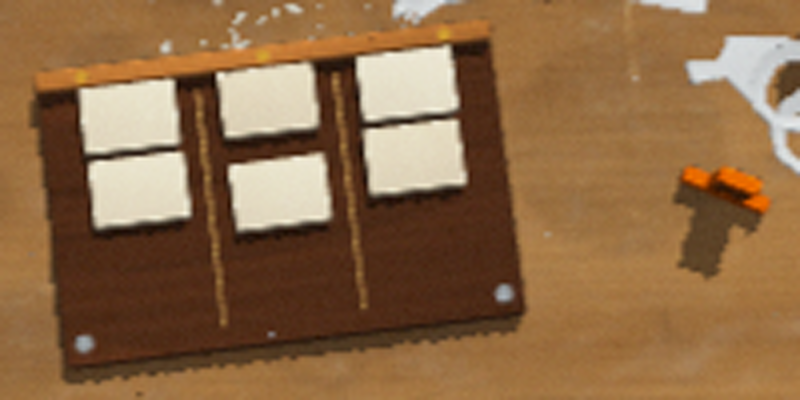

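The close crop confirms the choice: the orange spacer at (427,241), with foot and fin visible. The middle lane's gap is about 17 mm and the others about 5 mm. Next I'll work out the spacer pose and the approach.

```bash
cat >> h.py <<'E'
def pose(s): return np.array(s["ee_pos"]),R.from_rotvec(s["ee_rot"])
def tooldelta(s,xyz,yaw):
    """yaw: world angle of tool x, tool z down"""
    p,r=pose(s); best=None
    for k in(0,np.pi):
        c,si=np.cos(yaw+k),np.sin(yaw+k)
        T=R.from_matrix(np.array([[c,si,0],[si,-c,0],[0,0,-1]]))
        d=(r.inv()*T).as_rotvec(degrees=True)
        if best is None or np.linalg.norm(d)<np.linalg.norm(best): best=d
    return best.round(2), (r.inv().apply(np.array(xyz)-p)*1e3).round(1)
E
python3 - <<'E'
from h import *
f=np.load("top0.npz"); w=np.load("wrist0.npz")
from bench import robot
s=robot.sense(); p,r=pose(s)
print("tool axes",r.as_matrix().round(3).tolist(), "yaw",np.degrees(np.arctan2(*r.as_matrix()[:2,0][::-1])))
Rw=R.from_rotvec(w["rvec"]); c=-Rw.inv().apply(w["tvec"])
print("cam in tool",r.inv().apply(c-p).round(4),"cam axes in tool",(r.inv()*Rw.inv()).as_matrix().round(3).tolist())
e=onz(f,[[245+683/4,195+172/4],[245+768/4,195+205/4]],.014);print("foot ends",e.round(3))
t=onz(f,[[429.2,240.7]],.052);print("fin",t.round(3))
d=e[1]-e[0];print(np.linalg.norm(d),np.degrees(np.arctan2(d[1],d[0])))
print("cup",deproj(f,[[453,350],[443,353],[470,362]]).round(3))
E
```

```text
tool axes [[0.392, -0.92, -0.0], [-0.92, -0.392, 0.001], [-0.001, 0.0, -1.0]] yaw -66.91745767289203
cam in tool [ 0.002  -0.0656 -0.1799] cam axes in tool [[1.0, -0.0, -0.001], [0.001, 0.972, 0.235], [0.001, -0.235, 0.972]]
foot ends [[ 0.552 -0.252  0.014]
 [ 0.53  -0.304  0.014]]
fin [[ 0.54  -0.277  0.052]]
0.056631430307592205 -112.764307501766
cup [[ 0.275 -0.329  0.02 ]
 [ 0.267 -0.309  0.001]
 [ 0.254 -0.347  0.09 ]]
```

```bash
python3 - <<'E'
from h import *
from bench import robot
print(tooldelta(robot.sense(),[.541,-.277,.20],np.radians(-22.8)))
E
```

```text
(array([-1.000e-02,  5.000e-02, -4.412e+01]), array([-157.8, -389.1,    5.1]))
```

jog_arm(motion=[[[0, 0, 0, -10, -20, -30, 0], [0, 0, -4, -22, -55, -40, 0], [0, 0, -8, -35, -90, -40, 0], [0, 0, -12, -48, -125, -40, 0], [0, 0, -16, -62, -160, -40, 0], [0, 0, -20, -75, -195, -40, 0], [0, 0, -24, -90, -230, -40, 0], [0, 0, -28, -105, -265, -35, 0], [0, 0, -32, -120, -300, -30, 0], [0, 0, -36, -133, -335, -20, 0], [0, 0, -40, -147, -365, -10, 0], [0, 0, -44, -158, -389, 0, 0], [0, 0, -44, -158, -389, 5, 0], [0, 0, -44, -158, -389, 5, 0]]])

```text
clock: 1.32
ee_pos: [0.5409, -0.2754, 0.1986]
ee_rot: [-3.078, 0.621, 0.004]
force: [-0.0, -0.4, 0.6]
finger_gap: 0.094
```

```bash
python3 - <<'E'
from h import *
from bench import robot
s=robot.sense(); print(s["clock"],s["ee_pos"],s["force"])
f=robot.grab_frame("wrist"); np.savez("w1.npz",**f); cv2.imwrite("pics/w1.png",f["color"][:,:,::-1])
hsv=cv2.cvtColor(f["color"],cv2.COLOR_RGB2HSV)
o=((hsv[...,0]<16)&(hsv[...,1]>190)&(hsv[...,2]>90)).astype(np.uint8)
cs,_=cv2.findContours(o,0,2)
for c in cs:
    if cv2.contourArea(c)>100: print(cv2.boundingRect(c),cv2.contourArea(c))
E
```

```text
1.3167 [ 0.54086394 -0.27543035  0.19858803] [-0.04912779 -0.42273915  0.64481749]
(314, 196, 12, 63) 639.5
```

View pics/w1.png

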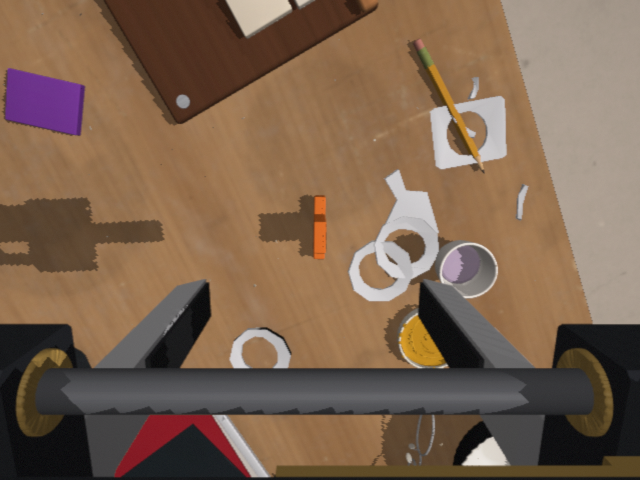

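The wrist view shows the spacer upright at (320,227), nearly aligned with the image columns, with nothing near the fingers' descent. The lid (425,340) and the egg cup (467,268) are close to the right-hand side, so I'll check their clearance.

```bash
python3 - <<'E'
from h import *
from bench import robot
f=np.load("w1.npz"); s=robot.sense()
hsv=cv2.cvtColor(f["color"],cv2.COLOR_RGB2HSV)
o=((hsv[...,0]<16)&(hsv[...,1]>190)&(hsv[...,2]>90)).astype(np.uint8); o[:190]=0;o[270:]=0;o[:,:300]=0;o[:,340:]=0
for y in range(196,260,3):
    xs=np.nonzero(o[y])[0]; print(y,xs.min(),xs.max(),f["color"][y,320],deproj(f,[[319,y]])[0].round(3))
p,r=pose(s)
q=onz(f,[[320,240]],.052); 
cr=cv2.resize(f["color"][180:280,260:380],None,fx=5,fy=5,interpolation=cv2.INTER_CUBIC); cv2.imwrite("pics/w1c.png",cr[:,:,::-1])
for n,uv,z in(("egg",[445,290],.04),("egg2",[441,262],.042),("lid",[400,340],.013),("lidtop",[423,308],.013)): print(n,onz(f,[uv],z).round(3),"tool",r.inv().apply(onz(f,[uv],z)-p).round(3))
E
```

```text
196 315 323 [138  69  28] [ 0.553 -0.256  0.012]
199 314 324 [220 109  42] [ 0.552 -0.259  0.014]
202 314 324 [220 108  40] [ 0.551 -0.261  0.015]
205 314 324 [221 110  42] [ 0.55  -0.263  0.014]
208 314 324 [220 109  42] [ 0.549 -0.266  0.016]
211 314 324 [220 108  39] [ 0.548 -0.268  0.015]
214 314 324 [147  71  26] [ 0.547 -0.27   0.015]
217 314 324 [119  58  17] [ 0.547 -0.27   0.033]
220 314 324 [122  60  19] [ 0.547 -0.27   0.047]
223 314 325 [219 109  42] [ 0.546 -0.272  0.052]
226 314 325 [220 109  42] [ 0.545 -0.274  0.053]
229 314 325 [219 107  39] [ 0.544 -0.276  0.052]
232 314 325 [219 108  41] [ 0.543 -0.278  0.053]
235 314 325 [219 108  40] [ 0.542 -0.28   0.053]
238 314 325 [219 109  41] [ 0.541 -0.283  0.053]
241 314 325 [219 108  41] [ 0.54  -0.285  0.053]
244 314 325 [219 107  40] [ 0.539 -0.287  0.053]
247 314 325 [219 108  39] [ 0.538 -0.289  0.053]
250 314 324 [219 107  40] [ 0.538 -0.292  0.053]
253 314 323 [178  86  32] [ 0.533 -0.303  0.015]
256 314 323 [219 109  42] [ 0.532 -0.305  0.015]Traceback (most recent call last):
  File "<stdin>", line 7, in <module>
    return umr_minimum(a, axis, None, out, keepdims, initial, where)
ValueError: zero-size array to reduction operation minimum which has no identity
```

```bash
python3 - <<'E'
from h import *
from bench import robot
f=np.load("w1.npz"); s=robot.sense(); p,r=pose(s)
a=onz(f,[[319.6,221.5],[319.5,251.7]],.052); b=onz(f,[[319,195.5],[318.6,258]],.014)
for q in(a,b): print(q.round(4).tolist(),np.linalg.norm(q[1]-q[0]),"mid",q.mean(0).round(4),"yaw",np.degrees(np.arctan2(*(q[0]-q[1])[:2][::-1]))-90)
t=(a.mean(0)+b.mean(0))/2
yaw=np.arctan2(*(b[0]-b[1])[:2][::-1])-np.pi/2
print("cmd",tooldelta(s,[t[0],t[1],.030],yaw),"now",np.degrees(np.arctan2(*r.as_matrix()[:2,0][::-1])))
for n,uv,z in(("egg",[445,290],.04),("egg2",[441,262],.042),("lid",[400,340],.013),("lidtop",[423,308],.013)): print(n,"tool",(r.inv().apply(onz(f,[uv],z)-p)*1e3).round(0))
cr=cv2.resize(f["color"][180:280,260:380],None,fx=5,fy=5,interpolation=cv2.INTER_CUBIC); cv2.imwrite("pics/w1c.png",cr[:,:,::-1])
E
```

```text
[[0.5468, -0.2707, 0.052], [0.5373, -0.2932, 0.052]] 0.02448280782860393 mid [ 0.5421 -0.2819  0.052 ] yaw -22.838258327772564
[[0.5528, -0.2557, 0.014], [0.5309, -0.3072, 0.014]] 0.05595225077100954 mid [ 0.5419 -0.2815  0.014 ] yaw -23.03705783934261
cmd (array([-0.03,  0.12,  0.08]), array([  3.7,   3.8, 169.5])) now -22.95636994849215
egg tool [[110.  52. 159.]]
egg2 tool [[105.  27. 157.]]
lid tool [[ 81. 111. 186.]]
lidtop tool [[100.  79. 186.]]
```

View pics/w1c.png

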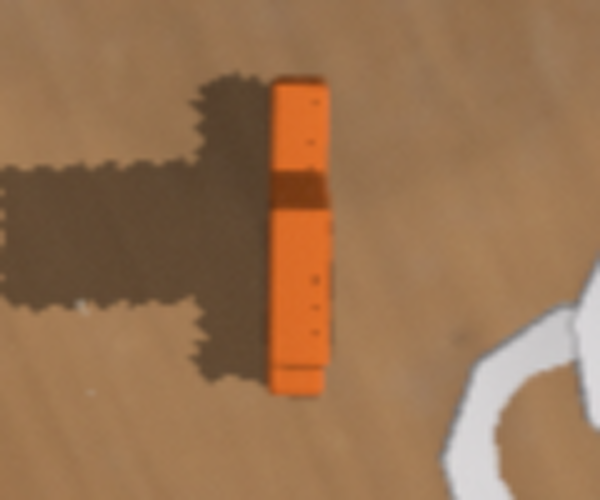

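jog_arm(motion=[[[0, 0, 0, 3.7, 3.8, 30, 0.2], [0, 0, 0, 3.7, 3.8, 65, 0.4], [0, 0, 0, 3.7, 3.8, 100, 0.5], [0, 0, 0, 3.7, 3.8, 130, 0.5], [0, 0, 0, 3.7, 3.8, 155, 0.5], [0, 0, 0, 3.7, 3.8, 170, 0.5], [0, 0, 0, 3.7, 3.8, 176.5, 0.5], [0, 0, 0, 3.7, 3.8, 176.5, 0.5], [0, 0, 0, 3.7, 3.8, 176.5, 0.7], [0, 0, 0, 3.7, 3.8, 176.5, 0.85], [0, 0, 0, 3.7, 3.8, 176.5, 1], [0, 0, 0, 3.7, 3.8, 176.5, 1], [0, 0, 0, 3.7, 3.8, 176.5, 1], [0, 0, 0, 3.7, 3.8, 176.5, 1]]], force=20)

```text
clock: 2.53
ee_pos: [0.542, -0.2818, 0.0233]
ee_rot: [-3.078, 0.625, 0.002]
force: [0.6, -0.3, 0.0]
finger_gap: 0.0107
```

```bash
python3 - <<'E'
from h import *
from bench import robot
s=robot.sense(); print({k:np.round(s[k],4).tolist() for k in("clock","ee_pos","ee_rot","force","finger_gap")})
E
```

```text
{'clock': 2.5333, 'ee_pos': [0.542, -0.2818, 0.0233], 'ee_rot': [-3.0781, 0.6251, 0.0025], 'force': [0.5919, -0.2652, 0.0149], 'finger_gap': 0.0107}
```

```bash
python3 - <<'E'
from h import *
from bench import robot
print(tooldelta(robot.sense(),[.575,-.06,.18],np.radians(5.9)))
E
```

```text
(array([ -0.05,   0.09, -28.86]), array([ -56.4, -217.2, -156.5]))
```

jog_arm(motion=[[[0, 0, 0, 0, 0, -15, 1], [0, 0, 0, 0, 0, -45, 1], [0, 0, 0, 0, 0, -80, 1], [0, 0, -3, -5, -25, -115, 1], [0, 0, -7, -14, -55, -140, 1], [0, 0, -11, -23, -88, -156, 1], [0, 0, -15, -31, -120, -156, 1], [0, 0, -19, -40, -152, -156, 1], [0, 0, -23, -47, -180, -156, 1], [0, 0, -27, -53, -204, -156, 1], [0, 0, -28.8, -56, -217, -156, 1], [0, 0, -28.8, -56, -217, -156, 1], [0, 0, -28.8, -56, -217, -156, 1]]])

```text
clock: 3.62
ee_pos: [0.5754, -0.0607, 0.1794]
ee_rot: [-3.137, -0.158, 0.002]
force: [0.1, 0.5, -0.4]
finger_gap: 0.0096
```

```bash
python3 - <<'E'
from h import *
from bench import robot
s=robot.sense(); print(s["clock"],s["ee_pos"],s["ee_rot"],s["force"],s["finger_gap"])
f=robot.grab_frame("wrist"); np.savez("w2.npz",**f,p=s["ee_pos"],rr=s["ee_rot"]); cv2.imwrite("pics/w2.png",f["color"][:,:,::-1])
E
```

```text
3.6167 [ 0.57536856 -0.06071393  0.17944121] [-3.13678569e+00 -1.58301290e-01  2.25843491e-03] [ 0.07277519  0.50436549 -0.35498782] 0.009568632448127626
```

View pics/w2.png

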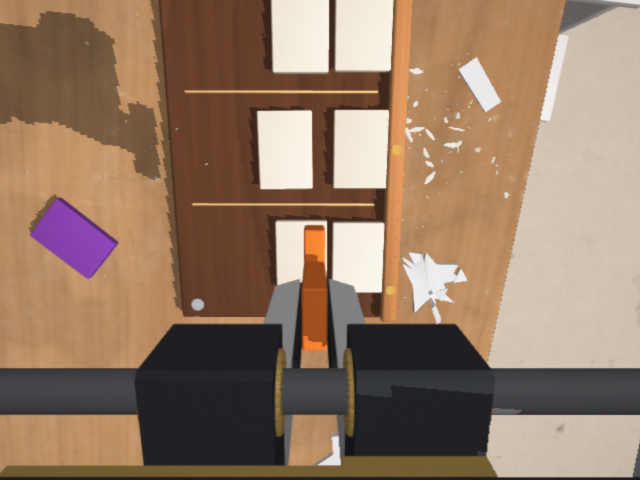

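The wrist view shows the middle-lane tiles at (285,149) and (361,148), with a clear gap at x 312–334. The narrow gaps are in the other lanes. The spacer is held upright, with its foot end near (315,228). The purple tile at (74,238) is the decoy.

```bash
cat > meas.py <<'E'
from h import *
def tiles(f,thr=130,z=.02,ymin=0,ymax=230):
    im=f["color"]; hsv=cv2.cvtColor(im,cv2.COLOR_RGB2HSV)
    m=((hsv[...,1]<90)&(hsv[...,2]>150)).astype(np.uint8); m[ymax:]=0;m[:ymin]=0
    out=[]
    for c in cv2.findContours(m,0,1)[0]:
        if cv2.contourArea(c)<1500: continue
        r=cv2.minAreaRect(c)
        out.append((r,c))
    return out
E
python3 - <<'E'
from meas import *
f=np.load("w2.npz"); p=f["p"]; r=R.from_rotvec(f["rr"])
for q,c in tiles(f,ymin=95,ymax=205):
    if not(240<q[0][0]<400): continue
    b=cv2.boxPoints(q); w=onz(f,b,.02); t=r.inv().apply(w-p)*1e3
    print("px",np.round(q[0],1),np.round(q[1],1),round(q[2],1)); print(" tool",t[:,:2].round(1).tolist(),"centre",onz(f,[q[0]],.02)[0].round(4))
# edge lines subpixel from gray gradient rows
g=f["color"].astype(float).mean(2)
def edge(y,x0,x1,rise):
    d=np.diff(cv2.GaussianBlur(g,(0,0),.8)[y,x0:x1+1])*(1 if rise else -1); i=d.argmax()
    den=d[i-1]-2*d[i]+d[i+1] if 0<i<len(d)-1 else 0
    return x0+i+.5+(0.5*(d[i-1]-d[i+1])/den if den else 0)
for name,x0,x1,rise in(("loose near",250,268,1),("loose far",305,320,0),("back near",326,342,1),("back far",380,395,0)):
    ys=np.arange(118,182,3); xs=np.array([edge(y,x0,x1,rise) for y in ys]); k=np.polyfit(ys,xs,1); res=xs-np.polyval(k,ys)
    k=np.polyfit(ys[abs(res)<1],xs[abs(res)<1],1); P=onz(f,[[np.polyval(k,115),115],[np.polyval(k,185),185]],.02); t=r.inv().apply(P-p)*1e3
    print(name,"px@149",np.polyval(k,149).round(2),"tool",t.round(2).tolist(),"ang",np.degrees(np.arctan2(t[1,0]-t[0,0],t[1,1]-t[0,1])).round(2),"rms",res.std().round(2))
# held spacer edges
hsv=cv2.cvtColor(f["color"],cv2.COLOR_RGB2HSV)
for y in range(224,350,6):
    xs=np.nonzero((hsv[y,:,0]<16)&(hsv[y,:,1]>190)&(hsv[y,:,2]>60))[0]; xs=xs[(xs>290)&(xs<340)]; 
    if len(xs): print(y,xs.min(),xs.max(),deproj(f,[[(xs.min()+xs.max())/2,y]])[0].round(3),(r.inv().apply(deproj(f,[[(xs.min()+xs.max())/2,y]])[0]-p)*1e3).round(1))
E
```

```text
px [361. 149.] [78. 54.] 90.0
 tool [[13.8, -91.6], [55.3, -91.6], [57.7, -31.9], [14.4, -31.9]] centre [0.604 0.005 0.02 ]
px [284.8 149.6] [78.7 54.3] 88.6
 tool [[-45.7, -91.0], [-3.9, -92.0], [-2.5, -31.7], [-46.0, -30.7]] centre [ 0.5445 -0.0014  0.02  ]
loose near px@149 258.1 tool [[-45.79, -87.95, 159.58], [-45.21, -34.31, 159.53]] ang 0.62 rms 0.04
loose far px@149 311.81 tool [[-3.63, -87.92, 159.52], [-2.97, -34.3, 159.48]] ang 0.7 rms 0.11
back near px@149 333.55 tool [[13.77, -87.91, 159.5], [13.75, -34.29, 159.45]] ang -0.02 rms 0.02
back far px@149 386.96 tool [[55.77, -87.88, 159.44], [55.56, -34.28, 159.39]] ang -0.22 rms 0.13
230 305 323 [ 0.571 -0.034  0.171] [ -1.4 -27.5   8.8]
236 305 323 [ 0.571 -0.036  0.172] [ -1.4 -25.    7.3]
242 305 323 [ 0.572 -0.039  0.17 ] [ -1.4 -21.7   9.3]
248 305 323 [ 0.572 -0.042  0.171] [ -1.4 -19.    9. ]
254 305 323 [ 0.572 -0.045  0.171] [ -1.4 -16.4   8. ]
260 305 323 [ 0.573 -0.048  0.17 ] [ -1.4 -13.2   9. ]
266 305 323 [ 0.573 -0.048  0.18 ] [ -1.4 -13.   -0.3]
272 304 323 [ 0.573 -0.048  0.188] [ -1.6 -12.7  -8.4]
278 304 324 [ 0.573 -0.048  0.196] [ -1.3 -12.6 -16.3]
284 302 326 [ 0.573 -0.049  0.203] [ -1.3 -12.4 -23.5]
290 302 327 [ 0.573 -0.049  0.208] [ -1.1 -11.7 -28.5]
296 302 327 [ 0.573 -0.051  0.209] [ -1.1  -9.7 -29.5]
302 302 327 [ 0.574 -0.053  0.21 ] [ -1.1  -7.5 -30.1]
308 302 326 [ 0.574 -0.056  0.209] [ -1.3  -4.7 -29.3]
314 302 326 [ 0.574 -0.058  0.209] [ -1.3  -2.6 -29.9]
320 302 327 [ 0.574 -0.061  0.209] [ -1.1   0.2 -29.2]
326 302 326 [ 0.574 -0.064  0.208] [ -1.3   2.8 -28.9]
332 302 326 [ 0.575 -0.066  0.208] [ -1.3   5.5 -28.5]
338 302 326 [ 0.575 -0.069  0.208] [ -1.3   8.  -28.6]
344 302 326 [ 0.575 -0.071  0.209] [ -1.3  10.  -29.7]
```

jog_arm(motion=[[[0, 0, 0, 3, -25, 0, 1], [0, 0, 0, 6.5, -50, 5, 1], [0, 0, 0, 6.5, -61.5, 25, 1], [0, 0, 0, 6.5, -61.5, 50, 1], [0, 0, 0, 6.5, -61.5, 75, 1], [0, 0, 0, 6.5, -61.5, 98, 1], [0, 0, 0, 6.5, -61.5, 115, 1], [0, 0, 0, 6.5, -61.5, 124, 1], [0, 0, 0, 6.5, -61.5, 126, 1], [0, 0, 0, 6.5, -61.5, 126, 1], [0, 0, 0, 6.5, -61.5, 126, 1]]])

```text
clock: 4.58
ee_pos: [0.576, -0.0003, 0.0543]
ee_rot: [-3.138, -0.154, 0.001]
force: [0.0, -0.1, -0.0]
finger_gap: 0.0096
```

```bash
python3 - <<'E'
from h import *
from bench import robot
s=robot.sense(); print(s["clock"],s["ee_pos"],s["ee_rot"],s["force"],s["finger_gap"])
f=robot.grab_frame("wrist"); np.savez("w3.npz",**f,p=s["ee_pos"],rr=s["ee_rot"]); cv2.imwrite("pics/w3.png",f["color"][:,:,::-1])
E
```

```text
4.5833 [ 5.76012543e-01 -2.56019384e-04  5.43307786e-02] [-3.13750577e+00 -1.54311235e-01  7.48104834e-04] [ 0.04640702 -0.12968347 -0.01855605] 0.009620125419543827
```

View pics/w3.png

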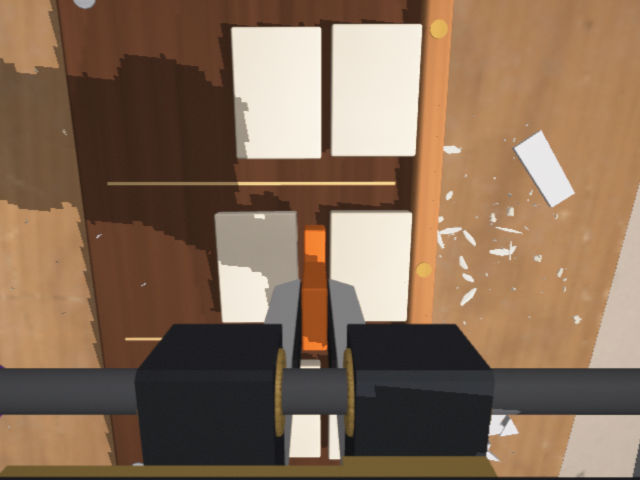

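```bash
python3 - <<'E'
from meas import *
f=np.load("w3.npz"); p=f["p"]; r=R.from_rotvec(f["rr"])
g=cv2.GaussianBlur(f["color"].astype(float).mean(2),(0,0),.8)
def edge(y,x0,x1,rise):
    d=np.diff(g[y,x0:x1+1])*(1 if rise else -1); i=d.argmax()
    return x0+i+.5
T=lambda u,v,z:(r.inv().apply(onz(f,[[u,v]],z)[0]-p)*1e3).round(1)[:2]
hsv=cv2.cvtColor(f["color"],cv2.COLOR_RGB2HSV)
for y in(220,230,240,250,260,270):
    a=edge(y,285,303,0); b=edge(y,326,338,1); xs=np.nonzero((hsv[y,295:335,0]<16)&(hsv[y,295:335,1]>190)&(hsv[y,295:335,2]>60))[0]+295
    print(y,a,b,(xs.min(),xs.max()) if len(xs) else None,"gap",T(a,y,.02),T(b,y,.02),"sp",(T(xs.min()-.5,y,.045),T(xs.max()+.5,y,.045)) if len(xs) else None)
col=g[195:260,:]
for x in(240,260,350,380): d=np.diff(g[200:225,x]); v=200+d.argmax()+.5; print("far side tile edge",x,v,T(x,v,.02))
d=np.nonzero(hsv[215:240,314,1]>220)[0]
v=[y for y in range(215,240) if hsv[y,314,0]<16 and hsv[y,314,1]>190 and hsv[y,314,2]>60]; print("foot end row",v[:3],f["color"][222:236,314].tolist(),T(314,v[0],.045),T(314,v[0],.031))
E
```

```text
220 295.5 330.5 None gap [-10.9 -27.7] [  7.1 -27.7] sp None
230 296.5 330.5 (np.int64(304), np.int64(324)) gap [-10.5 -22.4] [  7.2 -22.4] sp (array([ -6.1, -27.4]), array([  3.5, -27.4]))
240 297.5 330.5 (np.int64(304), np.int64(325)) gap [-10.  -17.1] [  7.2 -17.1] sp (array([ -6.2, -22.7]), array([  4. , -22.7]))
250 296.5 329.5 (np.int64(304), np.int64(325)) gap [-10.6 -11.7] [  6.7 -11.7] sp (array([ -6.2, -17.9]), array([  4. , -17.9]))
260 297.5 329.5 (np.int64(304), np.int64(325)) gap [-10.1  -6.3] [ 6.8 -6.3] sp (array([ -6.2, -13.1]), array([  4. , -13.1]))
270 297.5 329.5 (np.int64(304), np.int64(325)) gap [-10.1  -0.8] [ 6.8 -0.8] sp (array([-6.3, -8.3]), array([ 4. , -8.3]))
far side tile edge 240 211.5 [-39.4 -32.1]
far side tile edge 260 213.5 [-29.1 -31. ]
far side tile edge 350 212.5 [ 17.1 -31.6]
far side tile edge 380 212.5 [ 32.5 -31.6]
foot end row [225, 226, 227] [[101, 63, 42], [102, 63, 42], [113, 64, 39], [134, 67, 28], [140, 69, 24], [141, 70, 26], [142, 70, 25], [153, 77, 29], [204, 102, 38], [233, 122, 47], [243, 131, 51], [244, 132, 52], [244, 134, 53], [244, 133, 52]] [ -1.3 -29.7] [ -1.4 -27.1]
```

jog_arm(motion=[[[0, 0, 0, -0.5, -2, 0, 1], [0, 0, 0, -0.5, -2, 3, 1], [0, 0, 0, -0.5, -2, 6, 1], [0, 0, 0, -0.5, -2, 9, 1], [0, 0, 0, -0.5, -2, 12, 1], [0, 0, 0, -0.5, -2, 15, 1], [0, 0, 0, -0.5, -2, 17, 1], [0, 0, 0, -0.5, -2, 17, 1], [0, 0, 0, -0.5, -2, 17, 1]]])

```text
clock: 5.38
ee_pos: [0.5753, 0.0019, 0.0373]
ee_rot: [-3.137, -0.155, 0.001]
force: [-0.6, -0.5, -0.1]
finger_gap: 0.0105
```

```bash
python3 - <<'E'
from h import *
from bench import robot
s=robot.sense(); print(s["clock"],s["ee_pos"],s["ee_rot"],s["force"],s["wrist_torque"],s["finger_gap"])
f=robot.grab_frame("wrist"); np.savez("w4.npz",**f,p=s["ee_pos"],rr=s["ee_rot"]); cv2.imwrite("pics/w4.png",f["color"][190:350,200:440,::-1].repeat(3,0).repeat(3,1))
E
```

```text
5.3833 [0.57530848 0.00188152 0.03733622] [-3.13741701e+00 -1.54782834e-01  6.67486867e-04] [-0.58049584 -0.48699683 -0.09000118] [-0.02975559 -0.10698219 -0.03054009] 0.010460546598695157
```

View pics/w4.png

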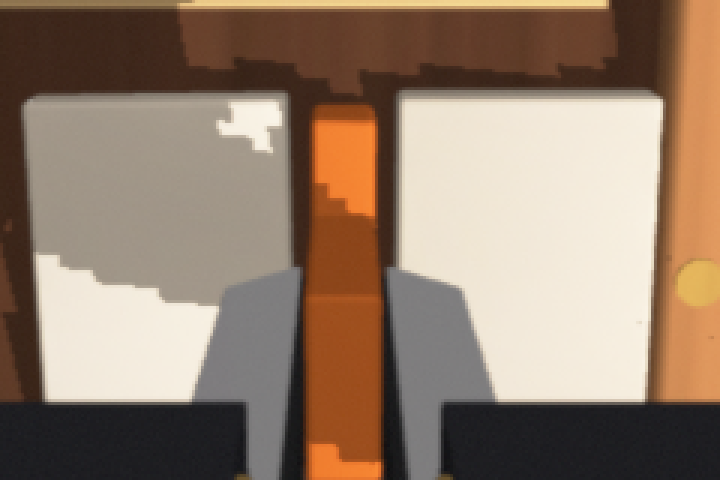

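The crop shows the spacer foot between the middle-lane tiles, at crop x 312–377 inside a gap of 290–397, with bare board visible on both sides. The last 2 mm down follows.

jog_arm(motion=[[[0, 0, 0, 0, 0, 1, 1], [0, 0, 0, 0, 0, 1.8, 1], [0, 0, 0, 0, 0, 2.3, 1], [0, 0, 0, 0, 0, 2.3, 1]]])

```text
clock: 5.77
ee_pos: [0.5755, 0.0019, 0.0353]
ee_rot: [-3.138, -0.155, -0.0]
force: [-0.2, -0.4, -0.3]
finger_gap: 0.0101
```

```bash
python3 - <<'E'
from bench import robot
s=robot.sense(); print(s["clock"],s["ee_pos"],s["ee_rot"],s["force"],s["wrist_torque"],s["finger_gap"])
E
```

```text
5.7667 [0.57551342 0.001856   0.03528086] [-3.13751732e+00 -1.54726547e-01 -7.71078397e-05] [-0.23320952 -0.41429675 -0.2617482 ] [-0.08670024 -0.11772549  0.01750858] 0.010132244249515181
```

jog_arm(motion=[[[0, 0, 0, 0, 0, 0.7, 1], [0, 0, 0, 0, 0, 1, 1], [0, 0, 0, 0, 0, 1, 1]]])

```text
clock: 6.02
ee_pos: [0.5756, 0.0018, 0.0352]
ee_rot: [3.137, 0.155, 0.0]
force: [-6.2, -0.2, 19.2]
finger_gap: 0.0097
```

```bash
python3 - <<'E'
from bench import robot
s=robot.sense(); print(s["clock"],s["ee_pos"],s["ee_rot"],s["force"],s["wrist_torque"],s["finger_gap"])
E
```

```text
6.0167 [0.57561553 0.00182287 0.0351889 ] [3.13747888e+00 1.54746108e-01 3.99640980e-04] [-6.16635199 -0.19900016 19.20849388] [-0.17831221  1.77143218 -0.01706194] 0.009651342502023994
```

jog_arm(motion=[[[0, 0, 0, 0, 0, 0.1, 1], [0, 0, 0, 0, 0, 0.1, 1], [0, 0, 0, 0, 0, 0.1, 0.85], [0, 0, 0, 0, 0, 0.1, 0.7], [0, 0, 0, 0, 0, 0.1, 0.5], [0, 0, 0, 0, 0, 0.1, 0.5], [0, 0, 0, 0, 0, 0.1, 0.5]]])

```text
clock: 6.6
ee_pos: [0.5756, 0.0018, 0.035]
ee_rot: [3.138, 0.155, 0.0]
force: [0.8, -0.2, 0.5]
finger_gap: 0.037
```

```bash
python3 - <<'E'
from bench import robot
import cv2
s=robot.sense(); print(s["clock"],s["ee_pos"],s["ee_rot"],s["force"],s["wrist_torque"],s["finger_gap"])
f=robot.grab_frame("wrist"); cv2.imwrite("pics/w5.png",f["color"][:,:,::-1])
E
```

```text
6.6 [0.5755872  0.00181408 0.03502054] [3.13754845e+00 1.54689235e-01 2.11581402e-04] [ 0.77565521 -0.1555767   0.53575049] [-0.05854381 -0.10629783  0.01828808] 0.036950367822652416
```

View pics/w5.png

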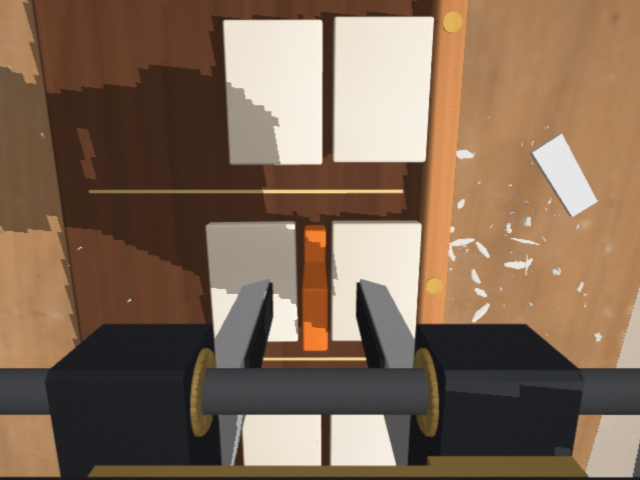

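The picture shows the spacer standing free at (315,285), between loose tile (250,285) and back tile (375,280), with the fingers clear on both sides. Next: lift off, turn 90°, go in front of the tile.

```bash
python3 - <<'E'
from h import *
from bench import robot
s=robot.sense(); p,r=pose(s); print(np.round(s["joint_pos"],2))
f=np.load("w2.npz")
for q in(R.from_rotvec(f["rr"]),r): print("yaw",np.degrees(np.arctan2(*q.as_matrix()[:2,0][::-1])))
E
```

```text
[ 0.28  0.59 -0.44  1.85  0.34  0.78 -0.24]
yaw 5.778120716460541
yaw 5.6480942769527145
```

jog_arm(motion=[[[0, 0, 0, 0, 0, -12, 0.5], [0, 0, 0, 0, 0, -38, 0.5], [0, 0, 0, 0, 0, -65, 0.5], [0, 0, 6, 0, 0, -80, 0.5], [0, 0, 12, -8, 0, -80, 0.5], [0, 0, 18, -16, 0, -80, 0.6], [0, 0, 24, -24, 0, -80, 0.68], [0, 0, 30, -32, 0, -80, 0.68], [0, 0, 36, -40, 0, -80, 0.68], [0, 0, 42, -48, 0, -80, 0.68], [0, 0, 48, -56, 0, -80, 0.68], [0, 0, 54, -64, 0, -80, 0.68], [0, 0, 60, -71, 0, -80, 0.68], [0, 0, 66, -71, 0, -80, 0.68], [0, 0, 72, -71, 0, -80, 0.68], [0, 0, 78, -71, 0, -80, 0.68], [0, 0, 84, -71, 0, -80, 0.68], [0, 0, 90, -71, 0, -80, 0.68], [0, 0, 90, -71, 0, -80, 0.68], [0, 0, 90, -71, 0, -80, 0.68]]])

```text
clock: 8.32
ee_pos: [0.5051, -0.0049, 0.1157]
ee_rot: [-2.332, 2.105, -0.001]
force: [-0.1, 0.4, 0.3]
finger_gap: 0.0302
```

```bash
python3 - <<'E'
from h import *
from bench import robot
s=robot.sense(); p,r=pose(s); print(s["clock"],p,np.degrees(np.arctan2(*r.as_matrix()[:2,0][::-1])),s["force"],s["finger_gap"],np.round(s["joint_pos"],2))
f=robot.grab_frame("wrist"); np.savez("w6.npz",**f,p=s["ee_pos"],rr=s["ee_rot"]); cv2.imwrite("pics/w6.png",f["color"][:,:,::-1])
E
```

```text
8.3167 [ 0.50506553 -0.00486688  0.11565594] -84.14464515367024 [-0.05641073  0.37269898  0.28470923] 0.030188676265737523 [ 0.1   0.32 -0.18  1.99  0.08  0.84 -1.59]
```

View pics/w6.png

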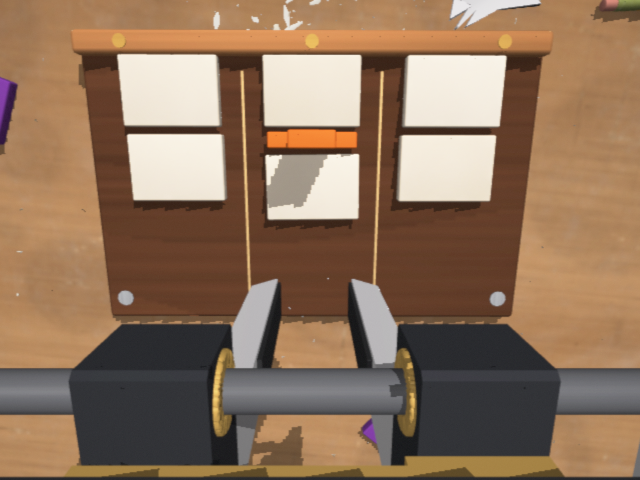

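The wrist view shows the spacer at (312,139) standing in the middle gap. Tile (312,187) is in front of it, and the fingers (at x 265 and 365) straddle the lane centre with bare board below.

```bash
python3 - <<'E'
from meas import *
f=np.load("w6.npz"); p=f["p"]; r=R.from_rotvec(f["rr"])
T=lambda u,v,z:(r.inv().apply(onz(f,[[u,v]],z)[0]-p)*1e3).round(1)[:2]
g=cv2.GaussianBlur(f["color"].astype(float).mean(2),(0,0),.8)
for x in(275,295,315,335,350): 
    v=205+np.diff(g[205:235,x]).argmin()+.5; w=145+np.diff(g[145:165,x]).argmax()+.5; b=115+np.diff(g[115:135,x]).argmin()+.5
    print(x,"near",v,T(x,v,.02),"far",w,T(x,w,.02),"back near",b,T(x,b,.02))
for y in(190,205): print(y,[T(250+np.diff(g[y,250:285]).argmax()+.5,y,.02), T(345+np.diff(g[y,345:375]).argmin()+.5,y,.02)])
for y in(80,110): print("back",y,[T(250+np.diff(g[y,250:285]).argmax()+.5,y,.02), T(345+np.diff(g[y,345:375]).argmin()+.5,y,.02)])
E
```

```text
275 near 219.5 [-23.7 -18.2] far 154.5 [-22.7 -60.4] back near 125.5 [-22.4 -78.2]
295 near 218.5 [-10.4 -18.9] far 154.5 [-10.  -60.4] back near 125.5 [ -9.8 -78.2]
315 near 218.5 [  2.8 -18.9] far 154.5 [  2.8 -60.3] back near 125.5 [  2.8 -78.2]
335 near 218.5 [ 16.1 -18.9] far 153.5 [ 15.6 -61. ] back near 125.5 [ 15.4 -78.2]
350 near 218.5 [ 26.  -18.9] far 153.5 [ 25.2 -61. ] back near 125.5 [ 24.9 -78.2]
190 [array([-29.4, -37.7]), array([ 31.2, -37.7])]
205 [array([-29.1, -27.9]), array([ 31.4, -27.9])]
back 80 [array([ -29.4, -105.1]), array([  30.8, -105.1])]
back 110 [array([-29.3, -87.5]), array([ 30.6, -87.5])]
```

jog_arm(motion=[[[0, 0, 0, 1.5, 3, 20, 0.68], [0, 0, 0, 1.5, 3, 45, 0.68], [0, 0, 0, 1.5, 3, 68, 0.68], [0, 0, 0, 1.5, 3, 84, 0.68], [0, 0, 0, 1.5, 3, 93, 0.68], [0, 0, 0, 1.5, 3, 98, 0.68], [0, 0, 0, 1.5, 3, 100.5, 0.68], [0, 0, 0, 1.5, 3, 100.5, 0.68], [0, 0, 0, 1.5, 3, 100.5, 0.68]]])

```text
clock: 9.12
ee_pos: [0.5028, -0.0067, 0.0158]
ee_rot: [-2.332, 2.103, -0.002]
force: [0.7, 0.3, -0.3]
finger_gap: 0.0303
```

```bash
python3 - <<'E'
from h import *
from bench import robot
s=robot.sense(); p,r=pose(s); print(s["clock"],p,np.degrees(np.arctan2(*r.as_matrix()[:2,0][::-1])),r.as_matrix()[:,2].round(4),s["force"],s["finger_gap"])
f=robot.grab_frame("wrist"); np.savez("w7.npz",**f,p=s["ee_pos"],rr=s["ee_rot"]); cv2.imwrite("pics/w7.png",f["color"][:,:,::-1])
E
```

```text
9.1167 [ 0.50278994 -0.00672454  0.0157651 ] -84.0841209390559 [ 1.8e-03 -1.0e-04 -1.0e+00] [ 0.73086048  0.34671329 -0.31121956] 0.03025876448768319
```

View pics/w7.png

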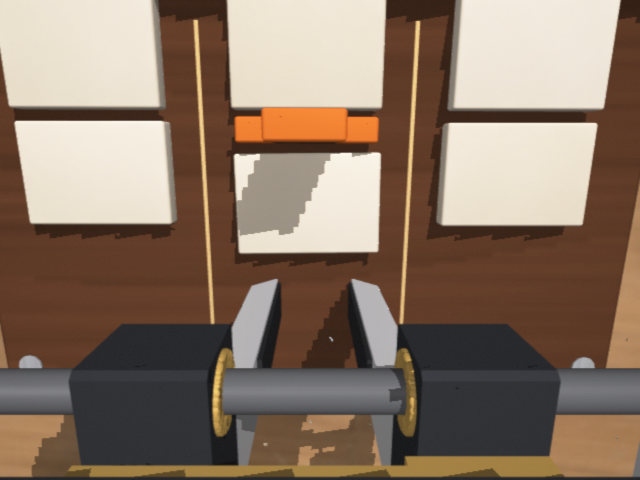

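The wrist view shows the loose tile at (235–380, 153–253), its centre about 6 px left of the finger midline at x≈314. The spacer stands upright at (307,127). I'll shift about 2.5 mm to centre, then approach.

jog_arm(motion=[[[0, 0, 0, -1, -1, 0.5, 0.68], [0, 0, 0, -2.5, -3, 1, 0.68], [0, 0, 0, -2.5, -5, 1, 0.68], [0, 0, 0, -2.5, -7, 1, 0.68], [0, 0, 0, -2.5, -9, 1, 0.68], [0, 0, 0, -2.5, -9, 1, 0.68]]])

```text
clock: 9.67
ee_pos: [0.512, -0.0033, 0.0149]
ee_rot: [-2.332, 2.103, -0.003]
force: [-0.1, 0.7, 0.0]
finger_gap: 0.0304
```

```bash
cat > st.py <<'E'
from h import *
from bench import robot
import sys
s=robot.sense(); p,r=pose(s); print(round(s["clock"],2),p.round(4),np.degrees(np.arctan2(*r.as_matrix()[:2,0][::-1])).round(2),"F",np.round(s["force"],2),"M",np.round(s["wrist_torque"],2),"Ftool",r.inv().apply(s["force"]).round(2),s["finger_gap"].__round__(4))
n=sys.argv[1]; f=robot.grab_frame("wrist"); np.savez(n+".npz",**f,p=s["ee_pos"],rr=s["ee_rot"]); cv2.imwrite(f"pics/{n}.png",f["color"][:,:,::-1])
E
python3 st.py w8
```

```text
9.67 [ 0.512  -0.0033  0.0149] -84.09 F [-0.12  0.68  0.05] M [-0.04 -0.01  0.01] Ftool [-0.68  0.05 -0.05] 0.0304
```

View pics/w8.png

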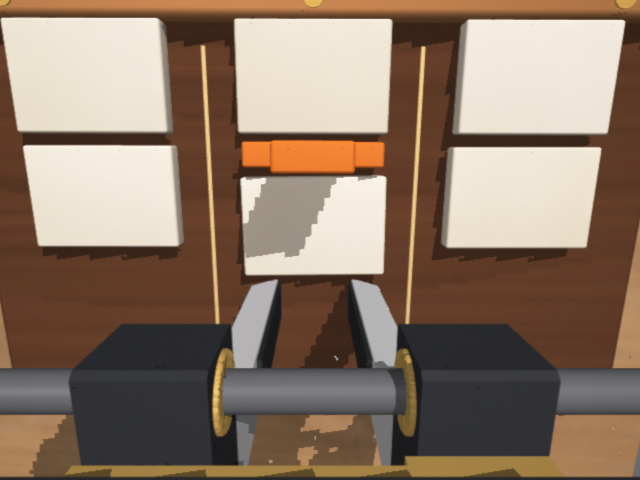

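The tile (245–385, 177–275) is now centred on the fingers, with a few mm left before contact.

jog_arm(motion=[[[0, 0, 0, 0, -1, 0, 0.68], [0, 0, 0, 0, -2, 0, 0.68], [0, 0, 0, 0, -3, 0, 0.68], [0, 0, 0, 0, -4, 0, 0.68], [0, 0, 0, 0, -5, 0, 0.68], [0, 0, 0, 0, -6, 0, 0.68], [0, 0, 0, 0, -6, 0, 0.68]]])

```text
clock: 10.3
ee_pos: [0.5178, -0.0027, 0.0148]
ee_rot: [-2.332, 2.103, -0.002]
force: [0.4, 0.7, 0.1]
finger_gap: 0.03
```

```bash
python3 st.py w9
```

```text
10.3 [ 0.5178 -0.0027  0.0148] -84.09 F [0.36 0.71 0.14] M [ 0.03  0.02 -0.02] Ftool [-0.67 -0.43 -0.14] 0.03
```

View pics/w9.png

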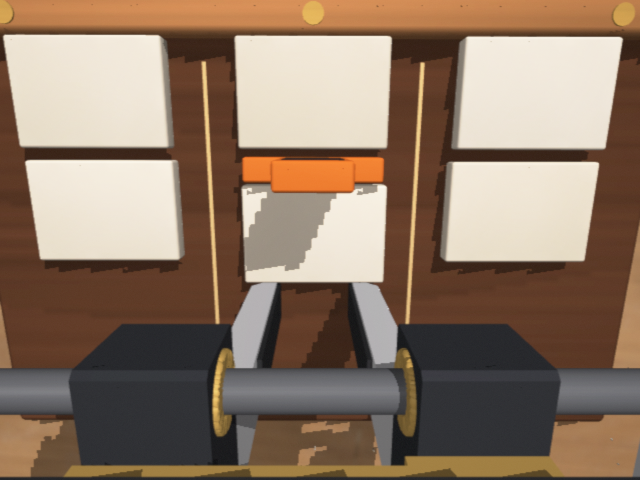

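The fingers now touch the tile at row 283, and the tile has closed up to the spacer. About 4 mm remains between spacer (row 157) and back tile (row 148).

jog_arm(motion=[[[0, 0, 0, 0, -0.4, 0, 0.68], [0, 0, 0, 0, -0.8, 0, 0.68], [0, 0, 0, 0, -1.2, 0, 0.68], [0, 0, 0, 0, -1.6, 0, 0.68], [0, 0, 0, 0, -2, 0, 0.68], [0, 0, 0, 0, -2.4, 0, 0.68], [0, 0, 0, 0, -2.7, 0, 0.68], [0, 0, 0, 0, -3, 0, 0.68], [0, 0, 0, 0, -3, 0, 0.68]]])

```text
clock: 11.1
ee_pos: [0.5208, -0.0023, 0.0148]
ee_rot: [-2.332, 2.103, -0.002]
force: [0.3, 0.3, -0.5]
finger_gap: 0.0301
```

```bash
python3 st.py w10
```

```text
11.1 [ 0.5208 -0.0023  0.0148] -84.09 F [ 0.33  0.28 -0.5 ] M [ 0.02  0.04 -0.  ] Ftool [-0.25 -0.36  0.5 ] 0.0301
```

View pics/w10.png

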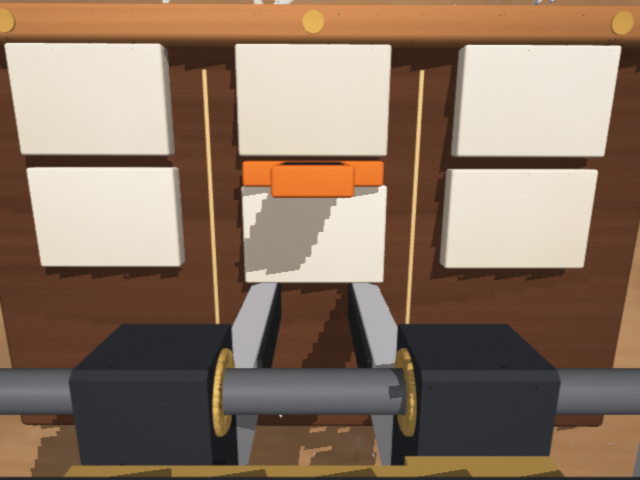

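jog_arm(motion=[[[0, 0, 0, 0, -0.3, 0, 0.68], [0, 0, 0, 0, -0.6, 0, 0.68], [0, 0, 0, 0, -0.9, 0, 0.68], [0, 0, 0, 0, -1.2, 0, 0.68], [0, 0, 0, 0, -1.5, 0, 0.68], [0, 0, 0, 0, -1.5, 0, 0.68]]])

```text
clock: 11.65
ee_pos: [0.5224, -0.0022, 0.0148]
ee_rot: [-2.332, 2.103, -0.003]
force: [0.6, 0.2, -0.0]
finger_gap: 0.0305
```

```bash
python3 st.py w11
```

```text
11.65 [ 0.5224 -0.0022  0.0148] -84.09 F [ 0.61  0.24 -0.02] M [0.   0.02 0.08] Ftool [-0.17 -0.63  0.02] 0.0305
```

View pics/w11.png

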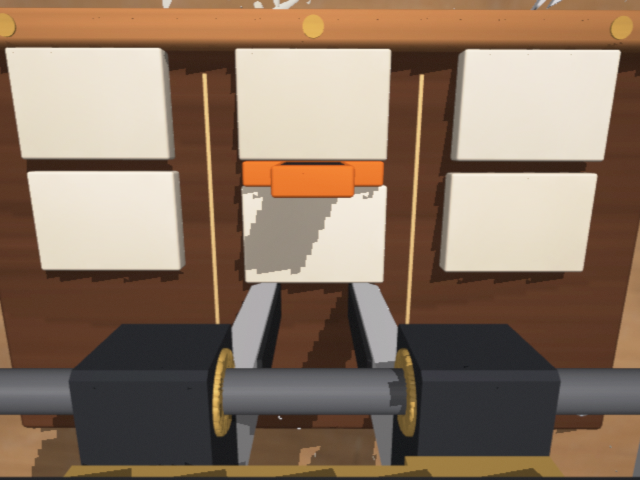

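jog_arm(motion=[[[0, 0, 0, 0, -0.2, 0, 0.68], [0, 0, 0, 0, -0.4, 0, 0.68], [0, 0, 0, 0, -0.6, 0, 0.68], [0, 0, 0, 0, -0.8, 0, 0.68], [0, 0, 0, 0, -0.8, 0, 0.68]]])

```text
clock: 12.12
ee_pos: [0.5226, -0.0021, 0.0147]
ee_rot: [-2.333, 2.103, -0.001]
force: [-5.2, -0.0, 2.4]
finger_gap: 0.0301
```

```bash
python3 st.py w12
```

```text
12.12 [ 0.5226 -0.0021  0.0147] -84.09 F [-5.2  -0.04  2.42] M [-0.03  1.27  0.01] Ftool [-0.49  5.17 -2.43] 0.0301
```

```bash
python3 - <<'E'
import cv2
f=cv2.imread("pics/w12.png"); cv2.imwrite("pics/w12c.png",cv2.resize(f[130:300,220:410],None,fx=3.5,fy=3.5,interpolation=cv2.INTER_CUBIC))
E
```

```text
(no output)
```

View pics/w12c.png

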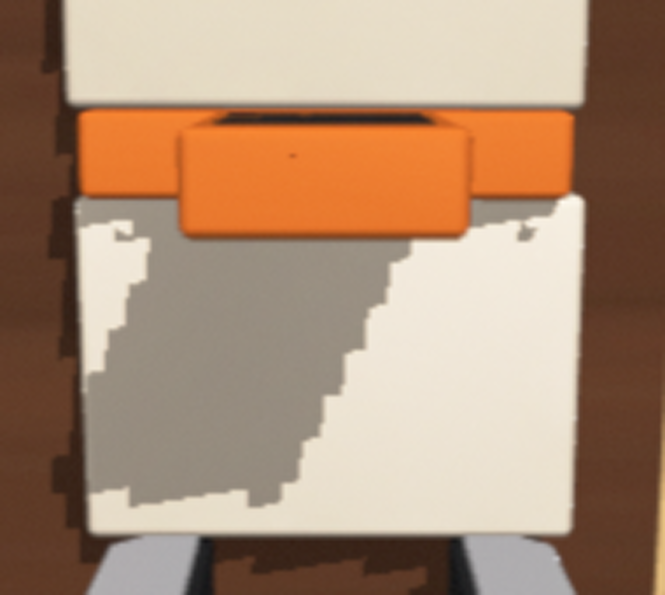

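```bash
cat > chk.py <<'E'
from meas import *
import sys
f=np.load(sys.argv[1]+".npz"); p=f["p"]; r=R.from_rotvec(f["rr"])
T=lambda u,v,z:(r.inv().apply(onz(f,[[u,v]],z)[0]-p)*1e3).round(2)[1]
g=cv2.GaussianBlur(f["color"].astype(float)[...,2],(0,0),.7)
def ed(x,a,b,s):
    d=np.diff(g[a:b,x])*s; i=d.argmax(); return a+i+.5+(.5*(d[i-1]-d[i+1])/(d[i-1]-2*d[i]+d[i+1]) if 0<i<len(d)-1 else 0)
c=f["color"].astype(int)
for x in(246,255,265,300,330,362,370,378):
    bk=ed(x,150,166,-1)
    near=ed(x,272,295,-1) if 284<x<345 else np.nan
    of=ed(x,180,192,1)
    print(x,"back",round(bk,2),T(x,bk,.02),"foot/tile edge",round(of,2),T(x,of,.026),"near",round(near,2),T(x,near,.02) if near==near else "")
E
python3 chk.py w12
python3 - <<'E'
import numpy as np
f=np.load("w12.npz"); print(f["color"][156:166,255].tolist())
E
```

```text
246 back 159.35 -60.61 foot/tile edge 186.46 -50.22 near nan 
255 back 159.38 -60.6 foot/tile edge 186.49 -50.21 near nan 
265 back 159.41 -60.58 foot/tile edge 186.5 -50.2 near nan 
300 back 159.78 -60.43 foot/tile edge 188.65 -49.34 near 282.34 -8.09
330 back 159.85 -60.39 foot/tile edge 189.46 -49.01 near 282.37 -8.07
362 back 159.85 -60.39 foot/tile edge 186.75 -50.08 near nan 
370 back 159.91 -60.36 foot/tile edge 186.75 -50.08 near nan 
378 back 159.89 -60.37 foot/tile edge 186.72 -50.09 near nan 
[[227, 217, 194], [227, 216, 193], [210, 195, 173], [163, 150, 135], [126, 98, 82], [196, 100, 46], [241, 127, 47], [244, 131, 50], [240, 128, 50], [239, 126, 48]]
```

```bash
python3 - <<'E'
from h import *
from bench import robot
for i in range(4):
    t=robot.grab_frame("top"); s=robot.sense(); print(s["clock"],np.round(s["force"],2),np.round(s["ee_pos"],4))
cv2.imwrite("pics/t2.png",t["color"][:,:,::-1]); 
f=robot.grab_frame("wrist"); d=deproj(f,[[x,y] for x,y in((285,180),(312,180),(340,180),(312,188),(255,172),(370,172))]); print(d.round(4).tolist())
E
```

```text
12.2167 [-5.15  0.06  3.78] [ 0.5226 -0.0021  0.0147]
12.2667 [-5.12 -0.89  3.65] [ 0.5226 -0.0022  0.0147]
12.3167 [-4.75  0.32  3.19] [ 0.5226 -0.0021  0.0147]
12.3667 [-5.03 -0.57  3.13] [ 0.5226 -0.0021  0.0147]
[[0.5775, 0.0101, 0.0654], [0.5783, 0.0019, 0.0644], [0.5792, -0.0066, 0.0643], [0.5759, 0.0017, 0.0645], [0.5761, 0.0244, 0.0272], [0.5808, -0.0205, 0.0277]]
```

View pics/t2.png

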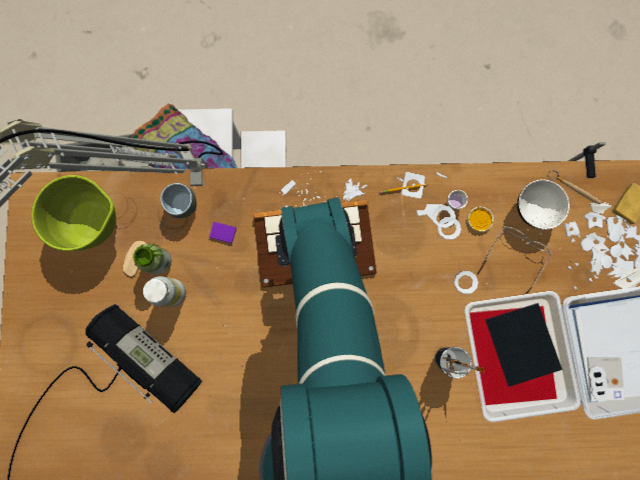

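The top view shows every bystander where it was, and the push holds steady at about 5 N. I'm handing in the job.

```bash
python3 -c "
from bench import robot
print(robot.close_job())"
```

```text
the job is handed in; nothing more can be done
None
```

I stood the orange spacer upright in the middle lane's gap, the only wide one at about 17 mm (the other two are about 5 mm), and let go of it. I then pushed that loose tile straight back until tile, spacer and back tile closed up. The job was handed in at about 12.4 s with the gripper still pressing.

- **Flush:** the wrist picture shows no visible gap. The back tile's near edge to the loose tile's near edge measures 52.4 mm, against 52 mm if fully flush, and the spacer measures 10.35 mm thick, against 10 mm. Both differences are within what I can measure.
- **Push:** the force held steady at about 5 N along the lane over the last quarter second. There was also 3–4 N upward on the tool, which I did not look into.
- **Spacer:** the fin top reads about 64 mm above the bench, as expected for it standing on the board. The tiles did not move while I placed it; pressing it down briefly reached 19 N before I eased off and let go.
- **Everything else:** in the last pictures the other tiles and the bystanders looked unmoved by eye; I did not re-measure them. The arm hid part of the board in the top view.
- **Disagreement:** the wrist camera read about 1–2 mm off sideways from the tool. I corrected for it by lining up on the held spacer and the fingers in the picture.

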